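Open the push-and-turn safety bottle

ROBOT

A 6-joint arm with a two-finger parallel gripper is mounted at the origin on a cart in front of the work surface, level with it; the furniture and walls round the work are solid. World frame = base frame: x ahead of the robot, y to its left, z up, the work surface at z = 0. Lengths are in m, angles in rad, forces in N, time in s.
With the tool pointing down it reaches from about 0.275 to 1 m from the base axis. Payload 8.4 kg.
Tool frame: the origin (TCP) lies on the centre line of the jaws, within the pads' length; the fingertips stand 8 mm ahead of it and the grasp point (between the pads) lies 11 mm behind it (robot.tips_ahead is the distance from the TCP to the fingertips, in m); y points along the fingers, x is the direction in which the jaws open and shut, and the axes are right-handed (so a half turn about y gives the same grasp; the last joint's range is limited). The gripper opens to 85 mm and grips with 20 to 120 N. Pads are 22 mm wide; open, the fingers measure 114 mm over their backs; the gripper's body (76 mm by 85 mm) begins 54 mm behind the grasp point. The pads swing forward as they close: fully open they stand 13 mm farther back than shut.
Start: joints at [-1.248, 0.353, 1.633, -0, 1.155, -0.002], TCP at [0.199, -0.592, 0.239] pointing down, gripper open.
Joint ranges: [-2.63, 2.63], [-0.92, 2.1], [0.06, 2.66], [-1.3, 4.44], [0, 2.69], [-3.02, 3.02]. Speed limits (rad/s): [2.22, 2.22, 2.79, 3.14, 3.14, 3.14].

INTERFACE

Orientations are given as [roll, pitch, yaw] about the fixed x, y, z axes, in that order (R = Rz(yaw) Ry(pitch) Rx(roll)).
In Python, from plant import robot gives the robot as it stands.
- The arm moves only by the tool apply_moves, never from a script. Its argument "motion" is a list of rows, each an object of numbers: "tx", "ty", "tz": the shift along the tool's x, y, z normalised to -1 to 1, where 1 is 40 cm; "wx", "wy", "wz": the turn, a rotation vector about the tool's x, y, z normalised to -1 to 1, where 1 is 120 degrees; "grip": the finger opening in mm, from 0 to 85.4. A call has 1 to 5 rows; each row is the pose to reach, as a shift and turn from the pose measured when the call began, along the tool's axes at that moment; what a row does not reach only later rows make up. A row lasts 1/8 s, in which the tool goes at most 62.5 mm and 10.7 degrees, less where a joint would pass 70% of its speed; a pose out of reach is approached as far as the arm can. A call with a number of a shift or a turn outside -1 to 1 is refused whole. A call with a gripper value outside its range is refused whole. The fingers move at their own pace and stop on an object; "force" is the grip in N (left out, the last holds). Time passes only in rows, so rows that repeat a pose let the fingers close. It gives the time, the measured TCP pose, the force and the opening at its end, in the units of the state.
- robot.read_state(): the state, without advancing time (a new reading comes with each control period).
- robot.snapshot(name): name is "scene" or "side" or "wrist"; returns a dict with "pixels" (480x640x3 uint8, red, green, blue), "fx", "fy", "cx", "cy" (pixels), "pose" (4x4, takes a point from camera to world coordinates). Camera axes: x right, y down, z forward; pixel columns grow to the right and rows downward; lengths in m; the calibration is good to about 2 mm. A picture is of the moment at which its call begins. There is no depth.
- robot.job_done(): hands the job in, once; it reports no verdict.
The state is a dict: "time": time; "q": joint angles; "qd": joint speeds; "effort": joint torques, N m; "ee_pos": TCP position; "orientation": TCP orientation; "contact_force": force on the tool from outside, world axes, zero at the start; "moment": the same for the moment, N m; "gripper_width": finger opening in m.
Only numpy, scipy, OpenCV 4.12 (cv2) and the standard library are available. Lean on these libraries where they do the work, as an engineer would, in place of code of your own. Each camera call takes 0.05 s, during which the arm holds its last target.

TASK

Two brown bottles with child-resistant caps stand clamped in black bench holders. Open the one with the orange cap: push its cap down against the spring, turn it counter-clockwise while it is held down until it comes free, lift it off, and set it down flat, right way up, inside the steel tray and let go of it. Leave the bottle with the blue cap closed.

Things in the scene. Friction and masses are not known exactly. Their poses are not given: they have to be found in the camera images.
- cap_orange: Orange child-resistant cap, to be removed: ribbed, round, 58 mm across, 36 mm high (upper 19 mm solid, then a 4 mm skirt), 40 g, loose; white counter-clockwise arrows on top. Origin: centre of its underside, z up its axis. Grip its side from above at any yaw. Locked, it cannot be lifted and turns only a few degrees. Lift it 30 mm off its closed height to clear the neck.
- bottle_orange: Brown bottle under the orange cap, 76 mm across, in a fixed black holder 110x110x45 mm. Origin: holder's underside centre, on the bottle's axis, z up. Closed cap: underside 128 mm up, top 164 mm, x axes alike. To open: push it 5-7 mm down (5 N at first, 9 N at the stop, 7 mm down), keep it down, turn it counter-clockwise seen from above; free 55 to 120 degrees from closed (75 is best). 
- cap_blue: Blue cap of the other bottle, alike in shape and size, on an alike brown bottle in its own fixed black holder: leave it closed. Origin: centre of its underside, 128 mm above the worktop, z up.
- tray: Shallow square steel tray, fixed, 140x140 mm outside, walls 4 mm thick and 12 mm high, floor 4 mm thick, open at the top. Origin: centre of its underside on the worktop, z up, x and y along its sides.

How it is judged:
By the outcome, as a careful person would: the job done as asked, in the order asked, and still so for the second after the job is handed in, with the robot touching nothing.
It also fails if it takes over 48 s, if anything falls off the work surface, if the arm or the gripper's body presses on something with over 40 N, if the wrist force passes 120 N, or if a joint passes its speed limit or range.

## Working session

There is one attempt and no reset: what is moved stays moved. The work goes in short steps, Python scripts to look and compute and a tool call to move; the robot and the scene stay as the last step left them, time stands still between calls to the robot, and variables do not carry over. Pictures are saved under pics/ and viewed, and the job is handed in when it is done.

Besides the shell and the picture viewer there is one more tool, called after "Emit:" as a command line: name --argument value ..., lists and objects as JSON in quotes. apply_moves: Moves the arm, as the interface text tells. Scaled input: -1 to 1 covers 40 cm each way for a shift and 120 degrees each way for a turn. Its arguments: {"type":"object","properties":{"motion":{"type":"array"},"force":{"type":"number"}},"required":["motion"]}

```bash
mkdir -p pics; ls
cat > h.py <<'E'
import numpy as np,cv2,pickle
from plant import robot
def snap(n,f):
    s=robot.snapshot(n); cv2.imwrite(f'pics/{f}.png',cv2.cvtColor(s['pixels'],cv2.COLOR_RGB2BGR)); pickle.dump(s,open(f'pics/{f}.pkl','wb')); return s
def onz(s,u,v,z):
    P=np.array(s['pose']); d=P[:3,:3]@np.array([(u-s['cx'])/s['fx'],(v-s['cy'])/s['fy'],1]); o=P[:3,3]; return o+d*(z-o[2])/d[2]
def proj(s,p):
    P=np.array(s['pose']); c=P[:3,:3].T@(np.array(p)-P[:3,3]); return s['fx']*c[0]/c[2]+s['cx'],s['fy']*c[1]/c[2]+s['cy']
def load(f): return pickle.load(open(f'pics/{f}.pkl','rb'))
E
python3 - <<'E'
from h import *
for n in ['scene','side','wrist']:
    s=snap(n,n+'0'); print(n,np.round(np.array(s['pose']),3).tolist(),s['fx'])
print(robot.read_state())
E
```

```text
pics
scene [[-0.531, -0.56, 0.636, -0.032], [-0.847, 0.337, -0.41, 0.372], [0.015, -0.757, -0.654, 0.677], [0.0, 0.0, 0.0, 1.0]] 467.4850432283969
side [[0.925, -0.242, 0.294, 0.298], [-0.381, -0.584, 0.717, -0.589], [-0.002, -0.775, -0.632, 0.653], [0.0, 0.0, 0.0, 1.0]] 443.93152562967174
wrist [[0.319, -0.902, -0.292, 0.275], [-0.948, -0.304, -0.097, -0.567], [-0.001, 0.308, -0.951, 0.373], [0.0, 0.0, 0.0, 1.0]] 432.0596437156963
{'time': 0.15, 'q': array([-1.24842579e+00,  3.53518203e-01,  1.63397715e+00,  4.89099179e-05,
        1.15521481e+00, -2.40259955e-03]), 'qd': array([ 2.33201669e-05,  1.42884162e-03, -1.65385845e-03,  1.36911218e-03,
       -8.25979869e-04, -8.72607516e-04]), 'effort': array([-7.92856008e-04, -6.05638218e+01, -3.42337418e+01,  7.83649114e-06,
        6.11450188e-03, -2.54426590e-05]), 'ee_pos': array([ 0.19932892, -0.59197134,  0.23871001]), 'orientation': array([-1.57074892e+00,  1.11739442e-03, -1.24604293e+00]), 'contact_force': array([-0.2078683 ,  0.39055706,  0.82652737]), 'moment': array([ 0.02802058, -0.01692587,  0.00652526]), 'gripper_width': 0.08519626661294817}
```

View pics/scene0.png

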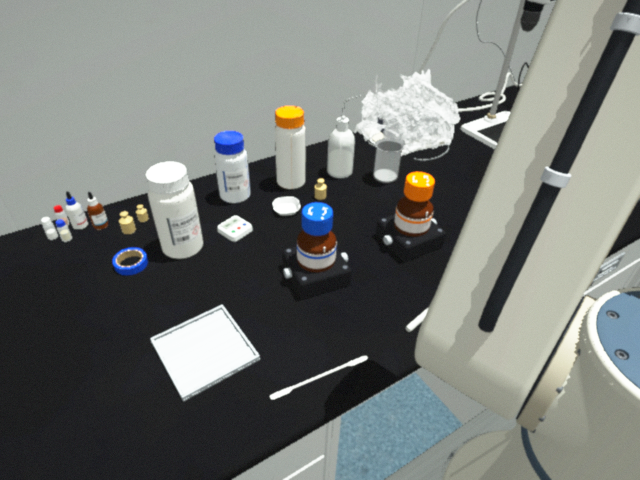

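View pics/side0.png

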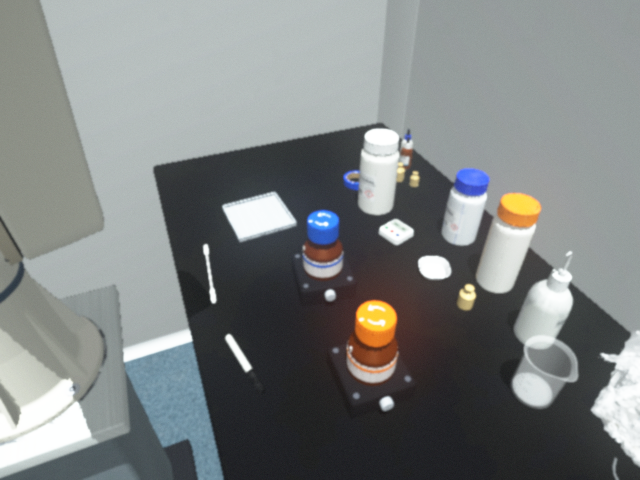

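View pics/wrist0.png

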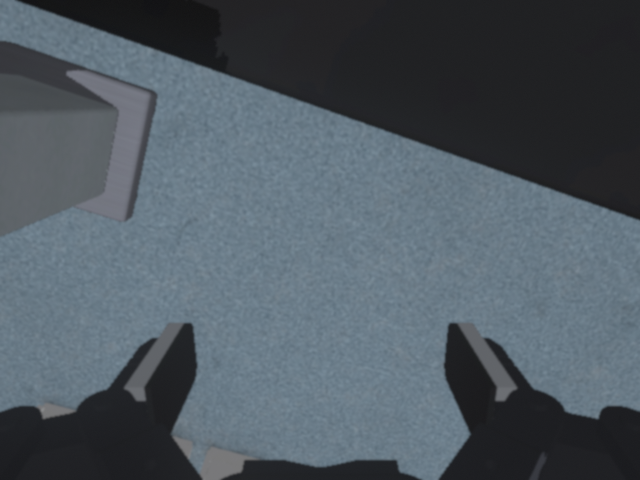

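```bash
cat > fit.py <<'E'
from h import *
from scipy.optimize import least_squares
def mask(s,col,box):
    hsv=cv2.cvtColor(s['pixels'],cv2.COLOR_RGB2HSV); lo,hi=((3,150,120),(28,255,255)) if col=='o' else ((100,150,80),(125,255,255))
    m=cv2.inRange(hsv,lo,hi); k=np.zeros_like(m); x0,y0,x1,y1=box; k[y0:y1,x0:x1]=m[y0:y1,x0:x1]
    k=cv2.morphologyEx(k,cv2.MORPH_CLOSE,np.ones((5,5)))
    n,l,st,c=cv2.connectedComponentsWithStats(k); i=1+np.argmax(st[1:,4]); x,y,w,h,_=st[i]; return np.array([x-.0,y,x+w-1,y+h-1.])
def cyl(x,y,z0,z1,r=.029):
    t=np.linspace(0,2*np.pi,90); return np.concatenate([np.c_[x+r*np.cos(t),y+r*np.sin(t),0*t+z] for z in(z0,z1)])
def box(s,pts):
    q=np.array([proj(s,p) for p in pts]); return np.r_[q.min(0),q.max(0)]
def fit(views,z0,z1,x0):
    f=lambda p:np.concatenate([box(s,cyl(p[0],p[1],z0+p[2],z1+p[2]))-b for s,b in views])
    r=least_squares(f,[*x0,0]); return r.x,r.fun
if __name__=='__main__':
    sc,si=load('scene0'),load('side0')
    for c,b1,b2 in [('o',(395,165,440,205),(345,290,405,350)),('b',(295,195,340,240),(300,205,345,247))]:
        v=[(sc,mask(sc,c,b1)),(si,mask(si,c,b2))]; print([w[1] for w in v])
        p0=onz(sc,*( (v[0][1][:2]+v[0][1][2:])/2),.146)[:2]; print(p0,onz(si,*((v[1][1][:2]+v[1][1][2:])/2),.146)[:2])
        for w in(v,v[:1],v[1:]): 
            x,r=fit(w,.128,.164,p0); print(np.round(x,4),np.round(r,1))
E
python3 fit.py
python3 - <<'E'
from h import *
for n,b in [('scene0',(370,155,460,265)),('side0',(320,280,430,420)),('scene0',(140,295,270,405)),('side0',(210,180,310,250))]:
    im=cv2.imread(f'pics/{n}.png')[b[1]:b[3],b[0]:b[2]]
    k=min(800/(b[2]-b[0]),600/(b[3]-b[1]));k=int(k); print(n,b,k)
    cv2.imwrite(f'pics/c_{n}_{b[0]}.png',cv2.resize(im,None,fx=k,fy=k,interpolation=cv2.INTER_CUBIC))
E
```

```text
[array([404., 171., 434., 204.]), array([355., 299., 397., 349.])]
[ 0.52304713 -0.23629409] [ 0.52821186 -0.23666926]
[ 5.265e-01 -2.368e-01  4.000e-04] [-1.5  0.2  0.1 -2.  -0.7  1.7 -0.4 -0.4]
[ 0.5207 -0.2328  0.003 ] [-1.   1.   0.9 -1. ]
[ 0.5228 -0.2437  0.0114] [-0.6  0.6  0.6 -0.5]
[array([301., 201., 333., 235.]), array([307., 210., 338., 243.])]
[ 0.54408482 -0.00439149] [0.54397619 0.00241612]
[ 0.5418 -0.0019  0.0036] [-0.2 -0.6 -0.4  0.1 -0.8 -0.8  0.4  1.4]
[ 0.546  -0.0053 -0.0012] [ 0.2 -0.2 -0.2  0.2]
[ 0.5552  0.0293 -0.0225] [ 0.2 -0.2 -0.2  0.2]
scene0 (370, 155, 460, 265) 5
side0 (320, 280, 430, 420) 4
scene0 (140, 295, 270, 405) 5
side0 (210, 180, 310, 250) 8
```

View pics/c_scene0_140.png

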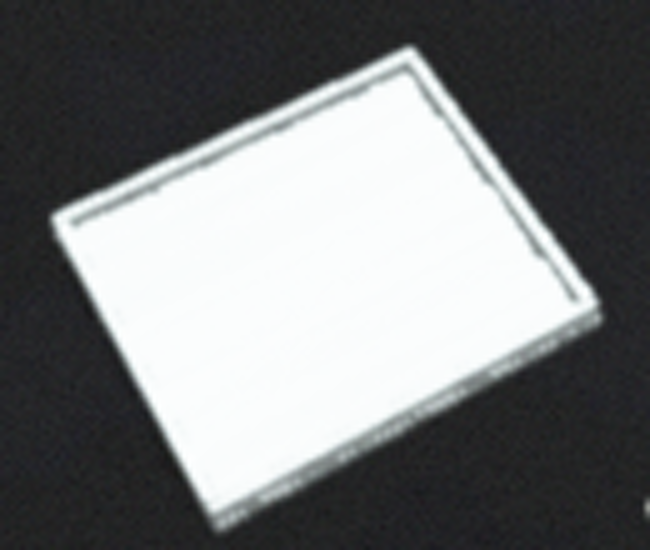

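View pics/c_side0_210.png

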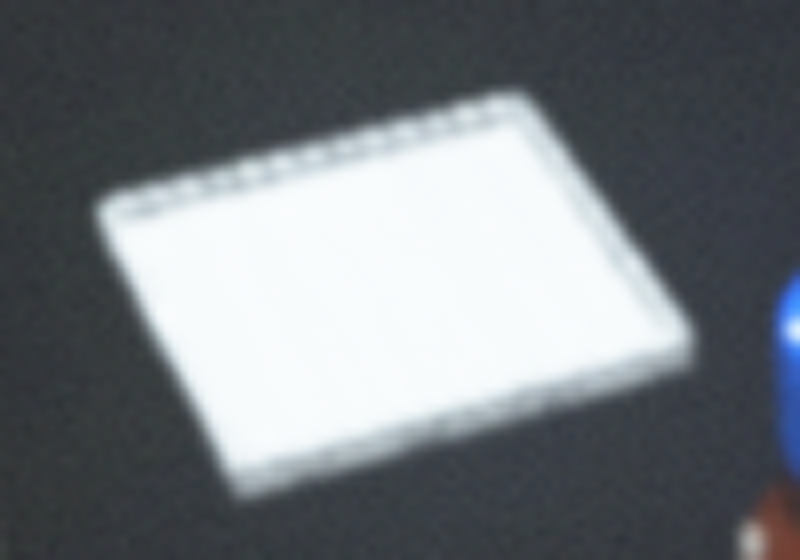

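View pics/c_side0_320.png

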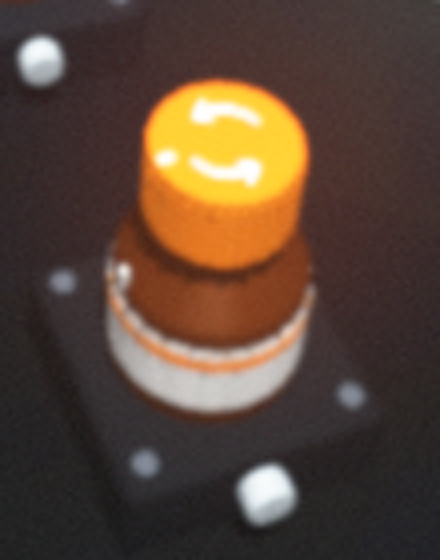

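```bash
cat >> h.py <<'E'
from scipy.spatial.transform import Rotation as Ro
def mv(pos,yaw=None):
    s=robot.read_state(); o=s['orientation']; R=Ro.from_euler('xyz',o)
    d=R.inv().apply(np.array(pos)-s['ee_pos']); yaw=o[2] if yaw is None else yaw
    w=(R.inv()*Ro.from_euler('xyz',[-np.pi/2,0,yaw])).as_rotvec()
    print('t',np.round(d/.4,4),'w',np.round(np.degrees(w)/120,4),'| from',np.round(s['ee_pos'],4),np.round(o,3),'t=%.2f'%s['time'],'F',np.round(s['contact_force'],1),'rows>=',max(np.linalg.norm(d)/.0625,np.degrees(np.linalg.norm(w))/10.7))
E
python3 - <<'E'
from h import *
sc,si=load('scene0'),load('side0')
for s,c in((sc,[(150.6,338),(222,304.2),(260,355.6),(182.6,398)]),(si,[(239.6,239.4),(222.1,205.6),(275.6,191.5),(296.5,221.9)])):
    p=np.array([onz(s,*q,.012)[:2] for q in c]); print(p.round(3).tolist(),p.mean(0),[round(np.linalg.norm(p[i]-p[i-1]),3) for i in range(4)])
print(robot.tips_ahead)
mv([.50,-.236,.30],0.4)
mv([.50,-.236,.30],-0.4)
E
```

```text
[[0.549, 0.335], [0.557, 0.196], [0.416, 0.188], [0.408, 0.328]] [0.48259362 0.2617958 ] [np.float64(0.141), np.float64(0.139), np.float64(0.141), np.float64(0.14)]
[[0.419, 0.187], [0.412, 0.331], [0.553, 0.34], [0.559, 0.198]] [0.48581951 0.26400956] [np.float64(0.141), np.float64(0.144), np.float64(0.142), np.float64(0.141)]
0.008
t [-0.6037 -0.1525  0.9963] w [-5.000e-04 -7.859e-01 -4.000e-04] | from [ 0.1993 -0.592   0.2387] [-1.571e+00  1.000e-03 -1.246e+00] t=0.15 F [-0.2  0.4  0.8] rows>= 8.814143081719687
t [-0.6037 -0.1525  0.9963] w [-2.00e-04 -4.04e-01 -5.00e-04] | from [ 0.1993 -0.592   0.2387] [-1.571e+00  1.000e-03 -1.246e+00] t=0.15 F [-0.2  0.4  0.8] rows>= 7.519577203055981
```

Run:
```python
from h import *
mv([.515,-.24,.28],-1.07)
```

```text
t [-0.5822 -0.1025  1.0287] w [-0.0001 -0.0841 -0.0005] | from [ 0.1993 -0.592   0.2387] [-1.571e+00  1.000e-03 -1.246e+00] t=0.15 F [-0.2  0.4  0.8] rows>= 7.593461163535089
```

Emit:
apply_moves --motion '[{"tx": 0, "ty": -0.1, "tz": 0.1, "wy": 0}, {"tx": -0.15, "ty": -0.1, "tz": 0.25, "wy": -0.02}, {"tx": -0.22, "ty": -0.1, "tz": 0.38, "wy": -0.04}, {"tx": -0.29, "ty": -0.1, "tz": 0.51, "wy": -0.06}, {"tx": -0.36, "ty": -0.1, "tz": 0.64, "wy": -0.084}]'

```text
invalid input at $.motion[0]: expected keys tx, ty, tz, wx, wy, wz, grip
```

Run:
```python
from h import *
mv([.515,-.24,.28],-1.07)
```

```text
t [-0.5822 -0.1025  1.0287] w [-0.0001 -0.0841 -0.0005] | from [ 0.1993 -0.592   0.2387] [-1.571e+00  1.000e-03 -1.246e+00] t=0.15 F [-0.2  0.4  0.8] rows>= 7.593461163535089
```

Emit:
apply_moves --motion '[{"tx": 0, "ty": -0.1, "tz": 0.1, "wx": 0, "wy": 0, "wz": 0, "grip": 85}, {"tx": -0.15, "ty": -0.1, "tz": 0.25, "wx": 0, "wy": -0.02, "wz": 0, "grip": 85}, {"tx": -0.22, "ty": -0.1, "tz": 0.38, "wx": 0, "wy": -0.04, "wz": 0, "grip": 85}, {"tx": -0.29, "ty": -0.1, "tz": 0.51, "wx": 0, "wy": -0.06, "wz": 0, "grip": 85}, {"tx": -0.36, "ty": -0.1, "tz": 0.64, "wx": 0, "wy": -0.084, "wz": 0, "grip": 85}]'

```text
time: 0.78
ee_pos: [0.3892, -0.3805, 0.2789]
orientation: [-1.571, 0.001, -1.069]
contact_force: [1.3, -0.6, -0.2]
gripper_width: 0.085
```

Run:
```python
from h import *
mv([.515,-.24,.28],-1.07)
```

```text
t [-0.1567 -0.0025  0.4446] w [-0.0001  0.0005 -0.0004] | from [ 0.3892 -0.3805  0.2789] [-1.571e+00  1.000e-03 -1.069e+00] t=0.78 F [ 1.3 -0.6 -0.2] rows>= 3.0172254012748847
```

Emit:
apply_moves --motion '[{"tx": -0.05, "ty": 0, "tz": 0.14, "wx": 0, "wy": 0, "wz": 0, "grip": 85}, {"tx": -0.1, "ty": 0, "tz": 0.28, "wx": 0, "wy": 0, "wz": 0, "grip": 85}, {"tx": -0.157, "ty": 0, "tz": 0.445, "wx": 0, "wy": 0, "wz": 0, "grip": 85}, {"tx": -0.157, "ty": 0, "tz": 0.445, "wx": 0, "wy": 0, "wz": 0, "grip": 85}]'

```text
time: 1.27
ee_pos: [0.5171, -0.2368, 0.2788]
orientation: [-1.57, 0.001, -1.065]
contact_force: [-0.6, 0.6, -0.3]
gripper_width: 0.0853
```

Run:
```python
from h import *
s=snap('wrist','wrist1'); print(np.round(s['pose'],3).tolist())
print(robot.read_state()['ee_pos'])
```

```text
[[0.485, -0.832, -0.269, 0.587], [-0.875, -0.462, -0.148, -0.198], [-0.001, 0.307, -0.952, 0.413], [0.0, 0.0, 0.0, 1.0]]
[ 0.51637943 -0.23770392  0.27865833]
```

View pics/wrist1.png

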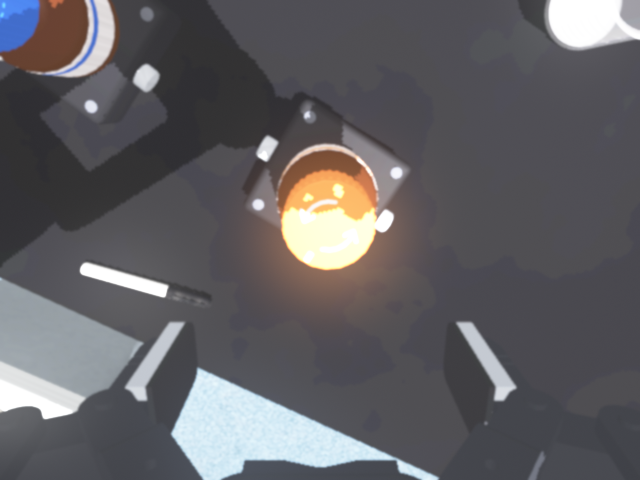

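Run:
```python
from fit import *
s=load('wrist1'); 
im=cv2.imread('pics/wrist1.png')[140:300,250:410]; cv2.imwrite('pics/cw1.png',cv2.resize(im,None,fx=3.7,fy=3.7,interpolation=cv2.INTER_CUBIC))
print(onz(s,329,220,.160),onz(s,329,220,.164))
f=lambda p:box(s,cyl(p[0],p[1],.128,.164))-np.array([281,170,377,270])
r=least_squares(f,[.52,-.23]);print(r.x,r.fun)
```

```text
[ 0.53046201 -0.23562233  0.16      ] [ 0.53135533 -0.23503465  0.164     ]
[ 0.52803443 -0.23690203] [-0.46788795 -1.20722055  0.46777558  1.26190779]
```

View pics/cw1.png

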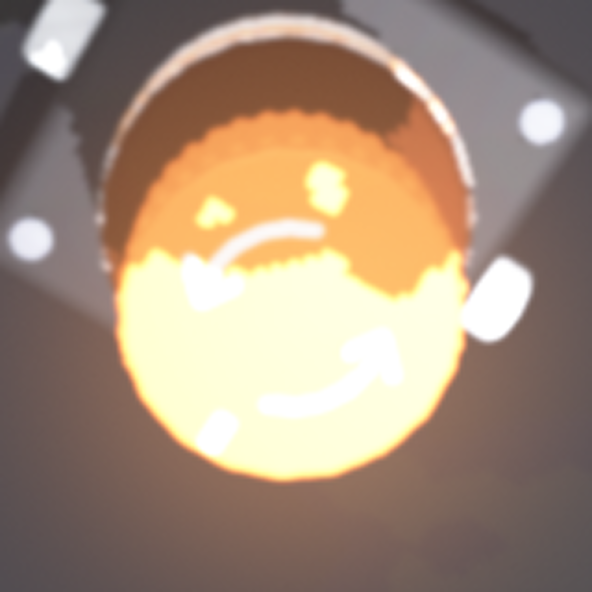

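Run:
```python
from h import *
mv([.5275,-.237,.138],-1.07)
```

```text
t [0.0124 0.3516 0.0251] w [-0.0001  0.002  -0.0007] | from [ 0.5164 -0.2377  0.2787] [-1.571e+00  1.000e-03 -1.066e+00] t=1.32 F [-0.5  0.   1.1] rows>= 2.2575840536527956
```

Emit:
apply_moves --motion '[{"tx": 0.0124, "ty": 0.08, "tz": 0.025, "wx": 0, "wy": 0.002, "wz": 0, "grip": 85}, {"tx": 0.0124, "ty": 0.16, "tz": 0.025, "wx": 0, "wy": 0.002, "wz": 0, "grip": 85}, {"tx": 0.0124, "ty": 0.24, "tz": 0.025, "wx": 0, "wy": 0.002, "wz": 0, "grip": 85}, {"tx": 0.0124, "ty": 0.31, "tz": 0.025, "wx": 0, "wy": 0.002, "wz": 0, "grip": 85}, {"tx": 0.0124, "ty": 0.3516, "tz": 0.025, "wx": 0, "wy": 0.002, "wz": 0, "grip": 85}]'

```text
time: 1.95
ee_pos: [0.5261, -0.2378, 0.1366]
orientation: [-1.572, 0.003, -1.071]
contact_force: [0.2, -0.1, 0.8]
gripper_width: 0.0849
```

Run:
```python
from h import *
mv([.5275,-.237,.138],-1.07)
s=snap('wrist','wrist2');snap('side','side2')
```

```text
t [-0.     -0.0035  0.0041] w [ 0.0005 -0.0005 -0.0013] | from [ 0.5261 -0.2378  0.1366] [-1.572  0.003 -1.071] t=1.95 F [ 0.2 -0.1  0.8] rows>= 0.03469455781571286
```

View pics/wrist2.png

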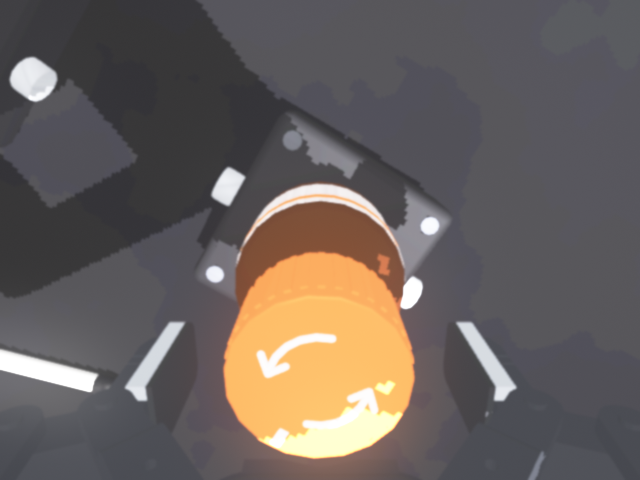

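View pics/side2.png

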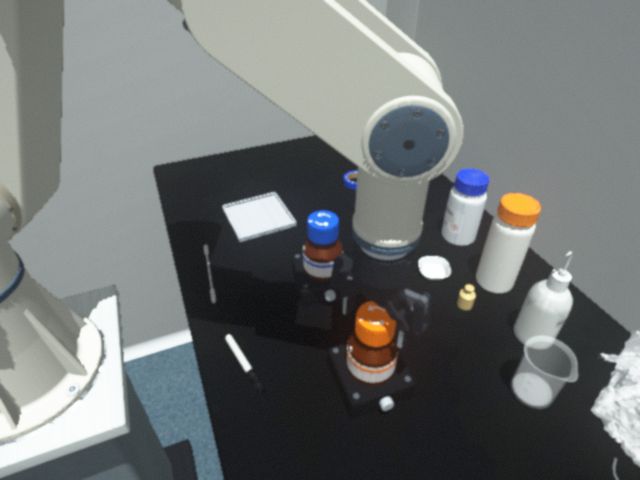

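Run:
```python
from fit import *
s=load('wrist2'); 
for z in (.160,.164):
  P=cyl(.5275,-.237,z,z); print(box(s,P))
print('meas 225..413 , bottom 458')
f=lambda p:(box(s,cyl(p[0],p[1],.164,.164))-np.array([225,0,414,458]))[[0,2,3]]
r=least_squares(f,[.52,-.23]);print(r.x,r.fun)
```

```text
[222.42888795 287.86556986 416.32863713 454.0541218 ]
[219.42055931 293.92303141 419.22516445 464.00120241]
meas 225..413 , bottom 458
[ 0.52919413 -0.23613234] [-5.87943432  5.86955639  1.14167057]
```

Emit:
apply_moves --motion '[{"tx": 0, "ty": -0.0035, "tz": 0.005, "wx": 0.0005, "wy": 0, "wz": -0.0013, "grip": 70}, {"tx": 0, "ty": -0.0035, "tz": 0.005, "wx": 0.0005, "wy": 0, "wz": -0.0013, "grip": 50}, {"tx": 0, "ty": -0.0035, "tz": 0.005, "wx": 0.0005, "wy": 0, "wz": -0.0013, "grip": 50}, {"tx": 0, "ty": -0.0035, "tz": 0.005, "wx": 0.0005, "wy": 0, "wz": -0.0013, "grip": 50}, {"tx": 0, "ty": -0.0035, "tz": 0.005, "wx": 0.0005, "wy": 0, "wz": -0.0013, "grip": 50}]' --force 80

```text
time: 2.68
ee_pos: [0.5284, -0.2367, 0.1385]
orientation: [-1.571, -0.0, -1.071]
contact_force: [0.3, -1.6, 5.7]
gripper_width: 0.0543
```

Run:
```python
from h import *
mv([.528,-.2367,.138],-1.07)
st=robot.read_state();print(st['gripper_width'],st['moment'],st['q'])
s=snap('wrist','wrist3')
```

```text
t [-0.0004  0.0012 -0.0009] w [-0.0001 -0.0004  0.0002] | from [ 0.5284 -0.2367  0.1385] [-1.571 -0.    -1.071] t=2.67 F [ 0.3 -1.6  5.7] rows>= 0.009654715347863031
0.05433039114640089 [-0.05461431 -0.08975037  0.02606084] [-4.23716548e-01  3.97173408e-01  1.82083019e+00  4.21213849e-05
  9.23149554e-01  6.47009341e-01]
```

View pics/wrist3.png

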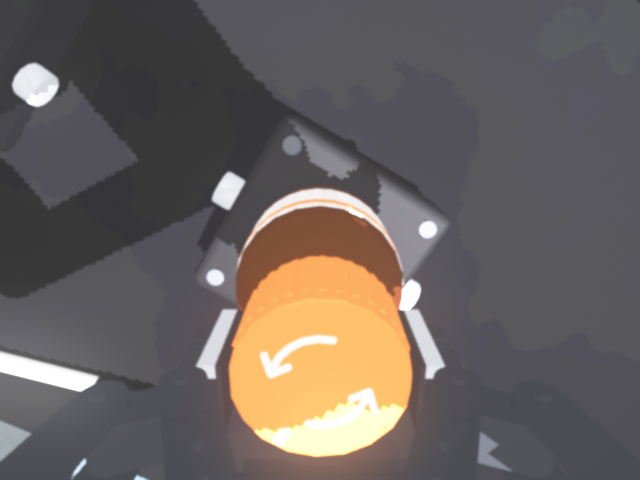

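Emit:
apply_moves --motion '[{"tx": 0, "ty": 0.008, "tz": 0, "wx": 0, "wy": 0, "wz": 0, "grip": 50}, {"tx": 0, "ty": 0.016, "tz": 0, "wx": 0, "wy": 0, "wz": 0, "grip": 50}, {"tx": 0, "ty": 0.016, "tz": 0, "wx": 0, "wy": 0, "wz": 0, "grip": 50}]' --force 100

```text
time: 3.1
ee_pos: [0.5284, -0.2367, 0.1329]
orientation: [-1.57, -0.0, -1.071]
contact_force: [-4.0, 0.9, 14.3]
gripper_width: 0.0541
```

Run:
```python
from h import *
mv([.528,-.2367,.132],-1.07)
st=robot.read_state();print(st['gripper_width'],st['moment'])
s=snap('wrist','wrist4')
```

```text
t [-0.0005  0.0022 -0.0009] w [-0.0002 -0.0003  0.0002] | from [ 0.5284 -0.2367  0.1329] [-1.57  -0.    -1.071] t=3.10 F [-4.   0.9 14.3] rows>= 0.015401053798559864
0.054141422868740116 [ 0.2427541   0.60403028 -0.04312066]
```

View pics/wrist4.png

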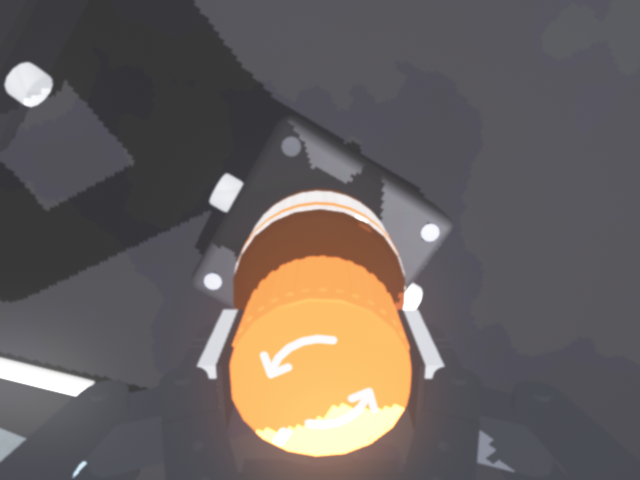

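Emit:
apply_moves --motion '[{"tx": 0, "ty": 0.002, "tz": 0, "wx": 0, "wy": -0.05, "wz": 0, "grip": 50}, {"tx": 0, "ty": 0.002, "tz": 0, "wx": 0, "wy": -0.1, "wz": 0, "grip": 50}, {"tx": 0, "ty": 0.002, "tz": 0, "wx": 0, "wy": -0.15, "wz": 0, "grip": 50}, {"tx": 0, "ty": 0.002, "tz": 0, "wx": 0, "wy": -0.2, "wz": 0, "grip": 50}, {"tx": 0, "ty": 0.002, "tz": 0, "wx": 0, "wy": -0.25, "wz": 0, "grip": 50}]'

```text
time: 3.78
ee_pos: [0.5293, -0.2367, 0.1329]
orientation: [-1.57, -0.002, -0.544]
contact_force: [0.4, 0.2, 9.2]
gripper_width: 0.0537
```

Run:
```python
from h import *
mv([.5284,-.2367,.132],-1.07+1.36)
st=robot.read_state();print(st['gripper_width'],st['moment'])
s=snap('wrist','wrist5')
```

```text
t [-0.002   0.0023 -0.0012] w [ 0.     -0.3981  0.0012] | from [ 0.5293 -0.2367  0.1329] [-1.57  -0.002 -0.544] t=3.77 F [0.4 0.2 9.2] rows>= 4.465017149225764
0.053719325005546416 [ 0.30811661 -0.00132421 -0.05178965]
```

View pics/wrist5.png

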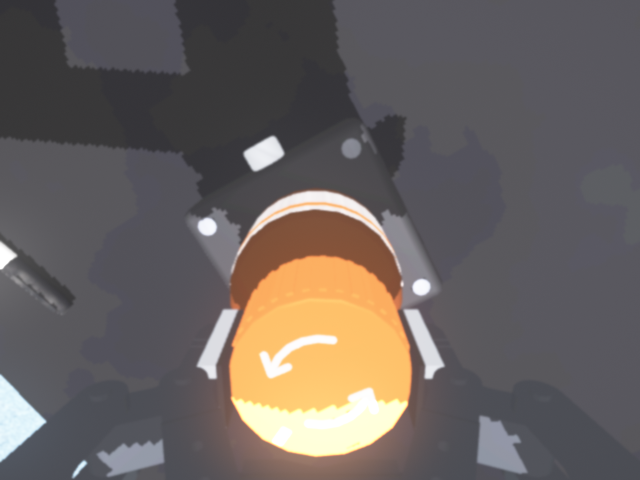

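Emit:
apply_moves --motion '[{"tx": -0.001, "ty": 0.003, "tz": -0.001, "wx": 0, "wy": -0.08, "wz": 0, "grip": 50}, {"tx": -0.002, "ty": 0.003, "tz": -0.001, "wx": 0, "wy": -0.16, "wz": 0, "grip": 50}, {"tx": -0.002, "ty": 0.003, "tz": -0.001, "wx": 0, "wy": -0.24, "wz": 0, "grip": 50}, {"tx": -0.002, "ty": 0.003, "tz": -0.001, "wx": 0, "wy": -0.32, "wz": 0, "grip": 50}, {"tx": -0.002, "ty": 0.003, "tz": -0.001, "wx": 0, "wy": -0.385, "wz": 0, "grip": 50}]'

```text
time: 4.45
ee_pos: [0.5292, -0.2363, 0.1329]
orientation: [-1.572, -0.004, 0.273]
contact_force: [-2.2, 4.4, 14.4]
gripper_width: 0.0541
```

Run:
```python
from h import *
mv([.5284,-.2367,.20])
st=robot.read_state();print(st['gripper_width'],st['moment'],np.degrees(st['orientation'][2]+1.071))
s=snap('wrist','wrist6')
```

```text
t [-0.0016 -0.1678 -0.0007] w [ 0.0005 -0.      0.0017] | from [ 0.5292 -0.2363  0.1329] [-1.572 -0.004  0.273] t=4.45 F [-2.2  4.4 14.4] rows>= 1.0738407006079194
0.054145615343237176 [ 0.71319912  0.42540418 -0.09565746] 76.97988959495764
```

View pics/wrist6.png

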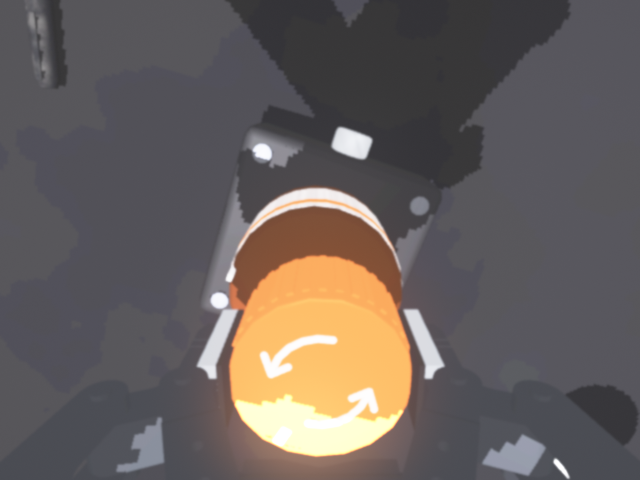

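Emit:
apply_moves --motion '[{"tx": -0.001, "ty": -0.015, "tz": 0, "wx": 0, "wy": 0, "wz": 0, "grip": 50}, {"tx": -0.001, "ty": -0.03, "tz": 0, "wx": 0, "wy": 0, "wz": 0, "grip": 50}, {"tx": -0.001, "ty": -0.045, "tz": 0, "wx": 0, "wy": 0, "wz": 0, "grip": 50}, {"tx": -0.001, "ty": -0.045, "tz": 0, "wx": 0, "wy": 0, "wz": 0, "grip": 50}]'

```text
time: 5.0
ee_pos: [0.5286, -0.2364, 0.151]
orientation: [-1.572, -0.004, 0.279]
contact_force: [0.4, 0.8, 0.2]
gripper_width: 0.0536
```

Run:
```python
from h import *
mv([.5284,-.2367,.25],0.2)
st=robot.read_state();print(st['gripper_width'],st['moment'])
s=snap('wrist','wrist7')
```

```text
t [ 1.000e-04 -2.475e-01 -9.000e-04] w [0.0005 0.0377 0.0017] | from [ 0.5286 -0.2364  0.151 ] [-1.572 -0.004  0.279] t=5.00 F [0.4 0.8 0.2] rows>= 1.584199180859511
0.05362067572697994 [ 0.05313883 -0.02685041 -0.00969987]
```

View pics/wrist7.png

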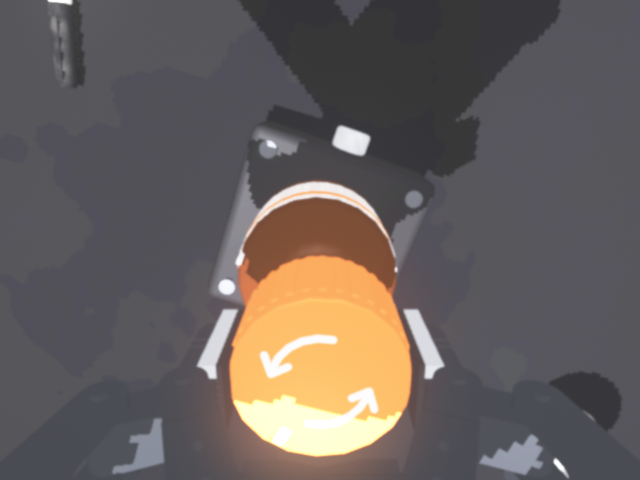

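Run:
```python
from h import *
sc=load('scene0'); print('big bottle base',onz(sc,180,250,0),'tape',onz(sc,130,265,0))
mv([.5284,-.2367,.27],0.2)
```

```text
big bottle base [0.75932582 0.20768981 0.        ] tape [0.76765097 0.31277242 0.        ]
t [ 0.0005 -0.2982 -0.001 ] w [0.0004 0.0377 0.0016] | from [ 0.5285 -0.2364  0.1507] [-1.572 -0.003  0.279] t=5.05 F [-0.1  1.2 -0.1] rows>= 1.9084582042672025
```

Emit:
apply_moves --motion '[{"tx": 0, "ty": -0.075, "tz": 0, "wx": 0, "wy": 0, "wz": 0, "grip": 50}, {"tx": 0, "ty": -0.15, "tz": 0, "wx": 0, "wy": 0, "wz": 0, "grip": 50}, {"tx": 0, "ty": -0.225, "tz": 0, "wx": 0, "wy": 0, "wz": 0, "grip": 50}, {"tx": 0, "ty": -0.3, "tz": 0, "wx": 0, "wy": 0, "wz": 0, "grip": 50}]'

```text
time: 5.55
ee_pos: [0.5277, -0.2362, 0.2711]
orientation: [-1.571, -0.003, 0.279]
contact_force: [0.1, 0.3, -0.8]
gripper_width: 0.0541
```

Run:
```python
from h import *
mv([.484,.263,.27],0.06)
```

```text
t [0.2384 0.003  1.2299] w [0.     0.1045 0.0012] | from [ 0.5277 -0.2362  0.2711] [-1.571 -0.003  0.279] t=5.55 F [ 0.1  0.3 -0.8] rows>= 8.018171812544894
```

Emit:
apply_moves --motion '[{"tx": 0.015, "ty": 0, "tz": 0.08, "wx": 0, "wy": 0.01, "wz": 0, "grip": 50}, {"tx": 0.04, "ty": 0, "tz": 0.2, "wx": 0, "wy": 0.02, "wz": 0, "grip": 50}, {"tx": 0.065, "ty": 0, "tz": 0.33, "wx": 0, "wy": 0.03, "wz": 0, "grip": 50}, {"tx": 0.09, "ty": 0, "tz": 0.46, "wx": 0, "wy": 0.04, "wz": 0, "grip": 50}, {"tx": 0.115, "ty": 0, "tz": 0.59, "wx": 0, "wy": 0.05, "wz": 0, "grip": 50}]'

```text
time: 6.18
ee_pos: [0.5064, 0.0048, 0.2708]
orientation: [-1.571, -0.002, 0.173]
contact_force: [0.1, -0.5, -0.4]
gripper_width: 0.054
```

Run:
```python
from h import *
mv([.484,.263,.27],0.06)
```

```text
t [0.056  0.0022 0.6454] w [-0.0001  0.054   0.001 ] | from [0.5064 0.0048 0.2708] [-1.571 -0.002  0.173] t=6.17 F [ 0.1 -0.5 -0.4] rows>= 4.1461222474882256
```

Emit:
apply_moves --motion '[{"tx": 0.013, "ty": 0, "tz": 0.14, "wx": 0, "wy": 0.01, "wz": 0, "grip": 50}, {"tx": 0.025, "ty": 0, "tz": 0.28, "wx": 0, "wy": 0.02, "wz": 0, "grip": 50}, {"tx": 0.037, "ty": 0, "tz": 0.42, "wx": 0, "wy": 0.035, "wz": 0, "grip": 50}, {"tx": 0.048, "ty": 0, "tz": 0.55, "wx": 0, "wy": 0.045, "wz": 0, "grip": 50}, {"tx": 0.056, "ty": 0.002, "tz": 0.645, "wx": 0, "wy": 0.054, "wz": 0.001, "grip": 50}]'

```text
time: 6.8
ee_pos: [0.4833, 0.2649, 0.2697]
orientation: [-1.571, 0.001, 0.06]
contact_force: [0.7, -0.2, 0.7]
gripper_width: 0.0541
```

Run:
```python
from h import *
mv([.484,.263,.10],0.06)
snap('scene','scene8');snap('wrist','wrist8')
```

```text
t [ 0.0016  0.4241 -0.0049] w [-0.      0.0001 -0.0003] | from [0.4833 0.2649 0.2697] [-1.571e+00  1.000e-03  6.000e-02] t=6.80 F [ 0.7 -0.2  0.7] rows>= 2.7146358378443187
```

View pics/scene8.png

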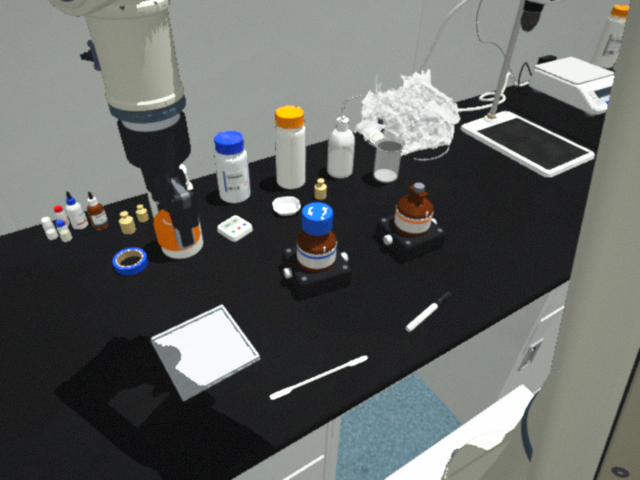

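View pics/wrist8.png

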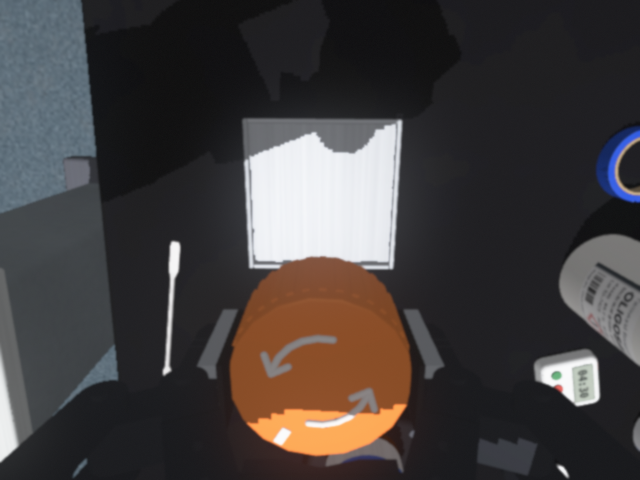

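Run:
```python
from h import *
s=load('wrist8')
p=np.array([onz(s,*q,.012)[:2] for q in [(243,119),(402,119),(394,269),(249,269)]]); print(p.round(3),p.mean(0),[round(np.linalg.norm(p[i]-p[i-1]),3) for i in range(4)])
```

```text
[[0.413 0.33 ]
 [0.551 0.338]
 [0.56  0.198]
 [0.419 0.19 ]] [0.48597124 0.26423192] [np.float64(0.14), np.float64(0.139), np.float64(0.14), np.float64(0.141)]
```

Emit:
apply_moves --motion '[{"tx": 0.004, "ty": 0.12, "tz": -0.002, "wx": 0, "wy": 0, "wz": 0, "grip": 50}, {"tx": 0.004, "ty": 0.25, "tz": -0.002, "wx": 0, "wy": 0, "wz": 0, "grip": 50}, {"tx": 0.004, "ty": 0.38, "tz": -0.002, "wx": 0, "wy": 0, "wz": 0, "grip": 50}, {"tx": 0.004, "ty": 0.5, "tz": -0.002, "wx": 0, "wy": 0, "wz": 0, "grip": 50}, {"tx": 0.004, "ty": 0.6, "tz": -0.002, "wx": 0, "wy": 0, "wz": 0, "grip": 50}]'

```text
time: 7.52
ee_pos: [0.4842, 0.2641, 0.0274]
orientation: [-1.571, 0.002, 0.062]
contact_force: [-0.5, 0.3, 0.8]
gripper_width: 0.054
```

Run:
```python
from h import *
mv([.485,.264,.018],0.06)
s=snap('scene','scene9')
im=cv2.imread('pics/scene9.png')[240:420,100:300]; cv2.imwrite('pics/cs9.png',cv2.resize(im,None,fx=3.3,fy=3.3,interpolation=cv2.INTER_CUBIC))
```

```text
t [ 0.0021  0.0234 -0.0003] w [ 0.      0.0011 -0.001 ] | from [0.4842 0.2641 0.0274] [-1.571  0.002  0.062] t=7.53 F [-0.5  0.3  0.8] rows>= 0.15068650103160844
```

View pics/cs9.png

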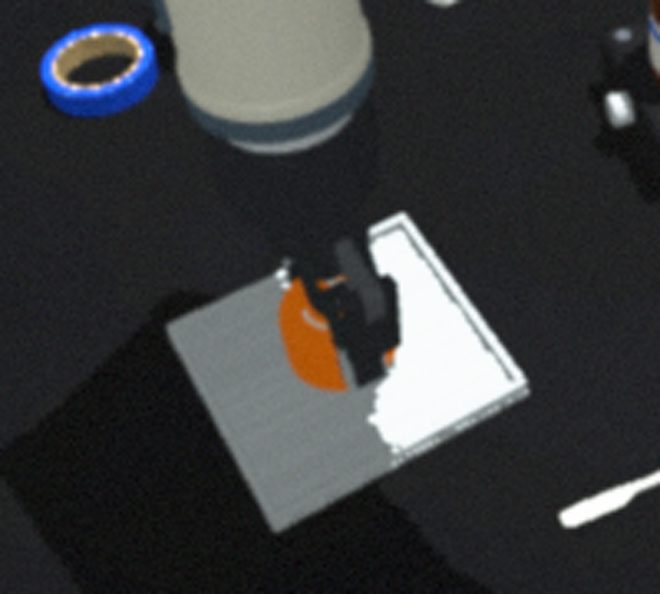

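Emit:
apply_moves --motion '[{"tx": 0.001, "ty": 0.01, "tz": 0, "wx": 0, "wy": 0, "wz": -0.001, "grip": 50}, {"tx": 0.001, "ty": 0.02, "tz": 0, "wx": 0, "wy": 0, "wz": -0.001, "grip": 50}, {"tx": 0.001, "ty": 0.025, "tz": 0, "wx": 0, "wy": 0, "wz": -0.001, "grip": 50}, {"tx": 0.001, "ty": 0.025, "tz": 0, "wx": 0, "wy": 0, "wz": -0.001, "grip": 50}]'

```text
time: 8.07
ee_pos: [0.4827, 0.2628, 0.0158]
orientation: [-1.573, 0.004, 0.062]
contact_force: [-3.2, -4.3, 15.1]
gripper_width: 0.0539
```

Emit:
apply_moves --motion '[{"tx": 0, "ty": 0, "tz": 0, "wx": 0, "wy": 0, "wz": 0, "grip": 54}, {"tx": 0, "ty": 0, "tz": 0, "wx": 0, "wy": 0, "wz": 0, "grip": 62}, {"tx": 0, "ty": 0, "tz": 0, "wx": 0, "wy": 0, "wz": 0, "grip": 72}, {"tx": 0, "ty": 0, "tz": 0, "wx": 0, "wy": 0, "wz": 0, "grip": 80}, {"tx": 0, "ty": 0, "tz": 0, "wx": 0, "wy": 0, "wz": 0, "grip": 80}]' --force 20

```text
time: 8.7
ee_pos: [0.4827, 0.2628, 0.0157]
orientation: [-1.573, 0.004, 0.062]
contact_force: [-0.3, -0.5, 0.0]
gripper_width: 0.0798
```

Run:
```python
from h import *
mv([.485,.264,.2],0.06)
snap('wrist','wrist10')
```

```text
t [ 0.0041 -0.4607  0.0018] w [ 0.001   0.001  -0.0019] | from [0.4827 0.2628 0.0157] [-1.573  0.004  0.062] t=8.70 F [-0.3 -0.5  0. ] rows>= 2.9488144439798734
```

View pics/wrist10.png

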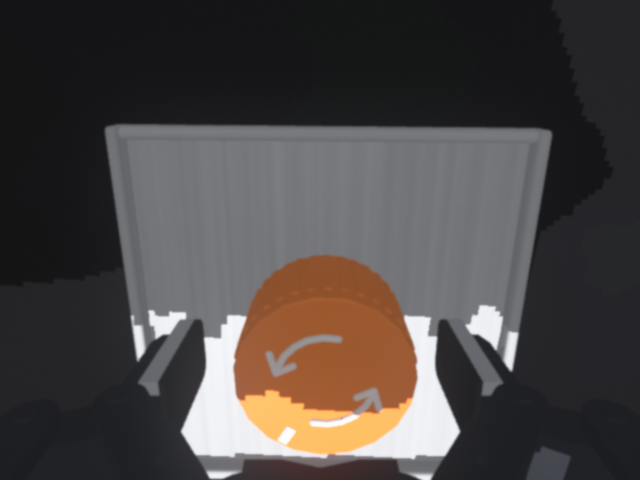

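Cap stands free in the tray (cap top at about (325,375), gaps either side to the fingers). Retreat straight up.

Emit:
apply_moves --motion '[{"tx": 0, "ty": -0.05, "tz": 0, "wx": 0, "wy": 0, "wz": 0, "grip": 80}, {"tx": 0, "ty": -0.15, "tz": 0, "wx": 0, "wy": 0, "wz": 0, "grip": 80}, {"tx": 0, "ty": -0.28, "tz": 0, "wx": 0, "wy": 0, "wz": 0, "grip": 80}, {"tx": 0, "ty": -0.4, "tz": 0, "wx": 0, "wy": 0, "wz": 0, "grip": 80}, {"tx": 0, "ty": -0.5, "tz": 0, "wx": 0, "wy": 0, "wz": 0, "grip": 80}]'

```text
time: 9.38
ee_pos: [0.4836, 0.2633, 0.2177]
orientation: [-1.572, 0.003, 0.062]
contact_force: [0.4, -0.1, -1.2]
gripper_width: 0.0804
```

Emit:
apply_moves --motion '[{"tx": 0, "ty": 0, "tz": -0.1, "wx": 0, "wy": 0, "wz": 0, "grip": 80}, {"tx": 0, "ty": 0, "tz": -0.2, "wx": 0, "wy": 0, "wz": 0, "grip": 80}, {"tx": 0, "ty": 0, "tz": -0.2, "wx": 0, "wy": 0, "wz": 0, "grip": 80}, {"tx": 0, "ty": 0, "tz": -0.2, "wx": 0, "wy": 0, "wz": 0, "grip": 80}]'

```text
time: 9.88
ee_pos: [0.4886, 0.1837, 0.2178]
orientation: [-1.572, 0.003, 0.062]
contact_force: [0.1, 0.1, 0.0]
gripper_width: 0.0799
```

Run:
```python
from h import *
snap('wrist','wrist11');snap('side','side11'); s=robot.read_state(); print(s['ee_pos'],s['contact_force'],s['time'])
```

```text
[0.48855836 0.18419898 0.21769351] [ 0.11798256 -0.44611568 -0.83377961] 9.975
```

View pics/wrist11.png

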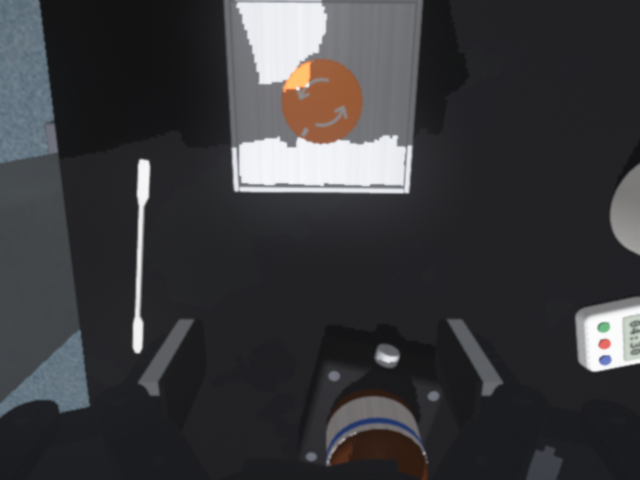

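View pics/side11.png

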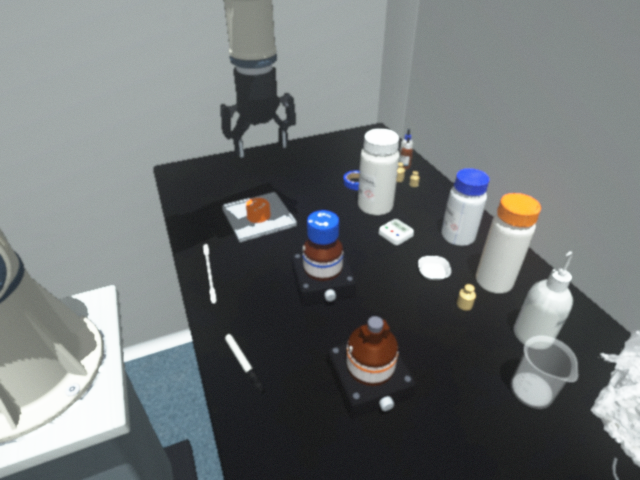

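The orange cap lies flat and arrows-up in the tray (wrist (321,101), side (257,209)). The orange bottle is open (neck at side (376,325)), and the blue cap is still on at side (323,228). The gripper is clear of everything.

Run:
```python
from h import *
print(robot.job_done())
```

```text
the job is handed in; nothing more can be done
None
```

The orange-capped bottle is open, and its cap sits flat and right way up in the steel tray, near the middle. I handed the job in at about 10 s on the robot's clock.

- **Opening:** I gripped the orange cap from above, pushed it down to its stop, and turned it 77° counter-clockwise while holding it down. The push read about 9–14 N, and the pictures showed no slip in the grip. It then lifted off with no resistance.
- **Placing:** I set the cap down at about 15 N and let go of it.
- **Last checks:** After I backed the arm off, the wrist and side pictures showed the cap lying arrows-up inside the tray and the orange bottle's neck bare. The blue cap was still on its bottle, nothing else had moved, and the gripper touched nothing.
- **One disagreement:** The gripper read about 54 mm on the 58 mm cap, and the cap's top also looked slightly smaller than stated in one wrist view. It caused no trouble.

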